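# Hold a marker lamp in the guarded tester at a parts stall

## Robot

A 7-joint arm with a two-finger parallel gripper is mounted at the origin on the work surface. World frame = base frame: x ahead of the robot, y to its left, z up, the work surface at z = 0. Lengths are in m, angles in degrees, forces in N, time in s.
With the tool pointing down it reaches from about 0.35 to 0.9 m from the base axis. Payload 8.1 kg.
Tool frame: the origin (TCP) lies between the finger pads; the fingertips stand 17 mm ahead of it and the grasp point (between the pads) lies 2 mm behind it (bot.tcp_to_tips is the distance from the TCP to the fingertips, in m); z points along the fingers, y is the direction in which the jaws open and shut (so a half turn about z gives the same grasp; the last joint's range is limited). The gripper opens to 85 mm and grips with 20 to 120 N. Pads are 22 mm wide; open, the fingers measure 114 mm over their backs; the gripper's body (76 mm by 85 mm) begins 54 mm behind the grasp point. The pads swing forward as they close: fully open they stand 13 mm farther back than shut.
Start: joints at [-71.024, 24.895, 1.432, 90.138, -0.665, 64.973, -4.303], TCP at [0.263, 0.567, 0.248] pointing down, gripper open.
Joint ranges: [-149.89, 149.89], [-25.12, 119.58], [-72.63, 75.52], [4.76, 147.25], [-75.54, 255.54], [6.69, 114.76], [-157.13, 157.13]. Speed limits (degrees/s): [127.2, 127.2, 172.46, 172.46, 180, 180, 180].

## Interface

Orientations are given as [roll, pitch, yaw] about the fixed x, y, z axes, in that order (R = Rz(yaw) Ry(pitch) Rx(roll)).
In Python, from workcell import monitor, imaging, bot gives the robot as it stands.
- The arm moves only by the tool arm_command, never from a script. Its argument "steps" is a list of rows, each an object of numbers: "tx", "ty", "tz": the shift along the tool's x, y, z in mm; "spin": the turn about the tool's z in rad. A call has 1 to 12 rows; each row shifts and turns the commanded pose from where the row before left it, along the tool's axes as they then stand; what a row does not reach is not made up. A row lasts 1/8 s, in which the tool goes at most 62.5 mm and 10.7 degrees, less where a joint would pass 70% of its speed; a pose out of reach is approached as far as the arm can. A call with a gripper value outside its range is refused whole. "jaw" is the closure, from 0 (fully open) to 1 (shut), set as the call begins (left out, the last holds). The fingers move at their own pace and stop on an object; "newtons" is the grip in N (left out, the last holds). Time passes only in rows, so rows that do not move let the fingers close. It gives the time, the measured TCP pose, the force and the opening at its end, in the units of the state.
- monitor.state(): the state, without advancing time (a new reading comes with each control period).
- imaging.grab_frame(name): name is "scene" or "top"; returns a dict with "frame" (420x560x3 uint8, red, green, blue), "intrinsics" (3x3 intrinsics, pixels), "view" (4x4, takes a point from world to camera coordinates). Camera axes: x right, y down, z forward; pixel columns grow to the right and rows downward; lengths in m; the calibration is good to about 2 mm. A picture is of the moment at which its call begins. There is no depth.
- bot.job_done(): hands the job in, once; it reports no verdict.
The state is a dict: "time": time; "joint_positions": joint angles; "dq": joint speeds; "joint_efforts": joint torques, N m; "tcp_pos": TCP position; "tool_rot": TCP orientation; "wrist_force": force on the tool from outside, world axes, zero at the start; "torque": the same for the moment, N m; "gripper_width": finger opening in m.
Only numpy, scipy, OpenCV 4.12 (cv2) and the standard library are available. Lean on these libraries where they do the work, as an engineer would, in place of code of your own. Each camera call takes 0.05 s, during which the arm holds its last target. There are 200 camera calls.

## Task

Lift the green-handled interlock pin out of its dark wooden block, put it down through the eye of the yellow lug on the lamp tester until its handle rests on the lug, and let go of it. Then take the red marker lamp from the display rack, pass its steel foot down through the narrow window in the tester's guard plate and push it against the spring contact until the lamp head is down on the plate. Finish while still gripping the lamp and holding it pressed down there, upright; leave the amber lamp, the gauge and the red tin where they are.

Things in the scene. Friction and masses are not known exactly. Their poses are not given: they have to be found in the camera images.
- pin_center (a point): Interlock pin, about 60 g, loose, upright (z up): point half-way up its round green handle, 20 mm in diameter, 52 mm tall. Below the handle, on the same axis, a steel shaft 8 mm in diameter and 35 mm long with a tapered nose. It starts with the shaft in its block's hole and the handle resting on the block.
- pin_block: Fixed dark wooden block that the pin starts in, 60 x 60 mm, 45 mm tall; origin at the centre of its underside.
- tester_eye (a point): Eye for the pin: centre of a round vertical hole, 11 mm in diameter with a small lead-in, at the top face of the yellow lug on the tester's side (plate 8 mm thick, open below, top 80 mm above the table, 44 mm wide, ending 30 mm beyond the hole along -y). Same axes as the window. With the pin home the pin's point is 26 mm above this one.
- tester_window (a point): Window: centre of the slot at the top face of the lamp tester's aluminium guard plate (12 mm thick, top 80 mm above the table, flush with the yellow lug). The slot is 40 mm long along y and 8 mm wide along x, with a small lead-in; z up. The eye lies 90 mm away along -y. The tester is a fixed blue box, 130 mm along x, 120 mm along y, centred on the window, turned up to 0.35 rad.
- contact (a joint): Downward travel (m) of the brass spring contact under the window: 0 at rest, its top 26 mm below the guard plate's top; 0.014 with a lamp head fully down on the plate. It pushes back with about 4 N at first, 8 N at 14 mm, and lifts a released lamp up again. An orange pointer on the tester's +x face moves with it.
- lamp_red_center (a point): Red marker lamp, about 150 g, loose, upright: centre of its head, a red and black block 28 mm thick (x, grasp across it), 60 mm wide (y), 50 mm tall. Centred below is a flat steel foot, 6 mm thick (x), 36 mm wide (y), 40 mm long, its last 6 mm only 3 x 30 mm. Either way round fits the window. Fully down on the tester this point is 25 mm above the window.
- lamp_amber_center (a point): Amber (yellow) marker lamp, same shape as the red one, in the other slot of the rack (which slot is which varies); centre of its head. Leave alone.
- rack: Fixed wooden display rack, 80 mm along x, 210 mm along y, 45 mm tall, origin at the centre of its underside. The lamps stand with their feet loose in its two slots, 55 mm either side of the centre along y, heads resting on its top.
- gauge: Bystander: round dashboard gauge, 66 mm in diameter, 41 mm tall, white dial up; origin at the centre of its underside.
- tin: Bystander: small red tin, 56 mm in diameter, 75 mm tall; origin at the centre of its underside.
Things that resemble listed ones, but are neither listed nor needed, are in the scene too. Of the things shaped like the part that bears pin_center, the green one is meant.

How it is judged:
By the outcome, as a careful person would: the job done as asked, in the order asked, and still so for the second after the job is handed in, while the arm keeps its last pose, push and grip.
It also fails if it takes over 64 s, if anything falls off the work surface, if the arm or the gripper's body presses on something with over 40 N, if the wrist force passes 120 N, or if a joint passes its speed limit or range.

## Working session

There is one attempt and no reset: what is moved stays moved. The work goes in short steps, Python scripts to look and compute and a tool call to move; the robot and the scene stay as the last step left them, time stands still between calls to the robot, and variables do not carry over. Pictures are saved under pics/ and viewed, about 8 in all and at most 12, crops included, and the job is handed in when it is done.

Besides the shell and the picture viewer there is one more tool, called after ">>>" as a command line: name --argument value ..., lists and objects as JSON in quotes. arm_command: Moves the arm, as the interface text tells. Its arguments: {"type":"object","properties":{"steps":{"type":"array"},"jaw":{"type":"number"},"newtons":{"type":"number"}},"required":["steps"]}

```bash
mkdir -p pics; ls; python3 - <<'E'
from workcell import monitor, imaging, bot
import cv2,numpy as np,pickle
print(monitor.state())
for n in("scene","top"):
    f=imaging.grab_frame(n); pickle.dump(f,open(n+"0.pkl","wb"))
    cv2.imwrite(f"pics/{n}0.png",cv2.resize(f["frame"][:,:,::-1],(800,600),interpolation=cv2.INTER_CUBIC))
    print(n,f["intrinsics"],f["view"])
E
```

```text
pics
{'time': 0.0, 'joint_positions': array([-71.02413105,  24.93555559,   1.43266989,  90.18819075,
        -0.66499534,  64.97216101,  -4.30318442]), 'dq': array([ 0.01006331,  0.02596288, -0.00210068, -0.08480495,  0.03213186,
       -0.02584181,  0.10972166]), 'joint_efforts': array([-4.20410779e-04, -6.70469069e+01,  1.02478243e+00, -3.16218066e+01,
        1.54820248e-02,  1.21875858e-02,  2.40136785e-05]), 'tcp_pos': array([0.26256498, 0.56666324, 0.24754217]), 'tool_rot': array([-1.79912817e+02,  8.40453519e-03,  1.55139520e+02]), 'wrist_force': array([0.31797684, 0.59173616, 0.28197239]), 'torque': array([ 0.03039062, -0.02328534, -0.014837  ]), 'gripper_width': 0.0854860242412129}
scene [[429.31288873   0.         275.69424486]
 [  0.         429.31288873 210.85316209]
 [  0.           0.           1.        ]] [[ 0.79661121  0.60421614  0.01826007 -0.4427693 ]
 [ 0.36378169 -0.45505473 -0.81276569 -0.13802222]
 [-0.48277682  0.65410094 -0.58230447  1.28352854]
 [ 0.          0.          0.          1.        ]]
top [[515.40049755   0.         285.16195804]
 [  0.         515.40049755 211.07884553]
 [  0.           0.           1.        ]] [[ 0.00527412 -0.9994569  -0.03252813  0.02956418]
 [-0.99720604 -0.00283281 -0.07464648  0.56642718]
 [ 0.07451379  0.03283094 -0.9966794   1.23265436]
 [ 0.          0.          0.          1.        ]]
```

View pics/top0.png

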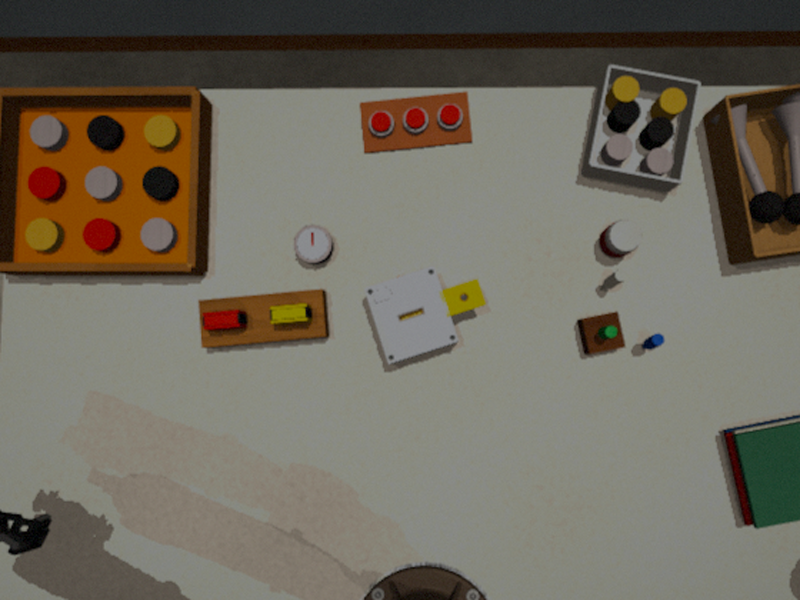

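View pics/scene0.png

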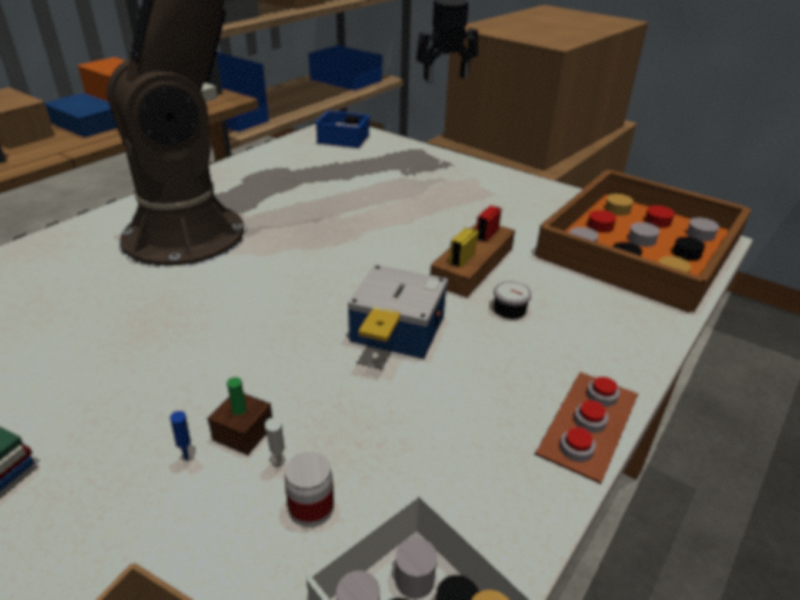

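The top view shows, in 800x600 pixels, the rack at (263,318) with the red lamp on its left at (224,320). The tester slot is at (411,314), the eye at (464,297), and the green pin at (610,332) on its block. The scene view agrees. Next I'll enlarge these.

```bash
cat > h.py <<'E'
import numpy as np,cv2,pickle
def crop(f,x0,y0,w,h,s,step=10):
    im=f["frame"][y0:y0+h,x0:x0+w,::-1]
    im=cv2.convertScaleAbs(im,alpha=1.5)
    im=cv2.resize(im,(int(w*s),int(h*s)),interpolation=cv2.INTER_CUBIC)
    for x in range(-(-x0//step)*step,x0+w,step):
        p=int((x+.5-x0)*s);cv2.line(im,(p,0),(p,5),(255,0,255),1);cv2.putText(im,str(x),(p-10,16),0,.35,(255,0,255),1)
    for y in range(-(-y0//step)*step,y0+h,step):
        p=int((y+.5-y0)*s);cv2.line(im,(0,p),(5,p),(255,0,255),1);cv2.putText(im,str(y),(7,p+4),0,.35,(255,0,255),1)
    return im
def ray(f,u,v):
    V=np.array(f["view"]);K=np.array(f["intrinsics"]);R=V[:3,:3];t=V[:3,3]
    return -R.T@t, R.T@np.linalg.solve(K,[u,v,1.])
def atz(f,u,v,z):
    c,d=ray(f,u,v);return c+d*(z-c[2])/d[2]
def proj(f,p):
    V=np.array(f["view"]);q=V[:3,:3]@p+V[:3,3];q=np.array(f["intrinsics"])@q;return q[:2]/q[2]
def tri(*obs):
    A=np.zeros((3,3));b=np.zeros(3)
    for f,u,v in obs:
        c,d=ray(f,u,v);d/=np.linalg.norm(d);P=np.eye(3)-np.outer(d,d);A+=P;b+=P@c
    return np.linalg.solve(A,b)
E
python3 - <<'E'
from h import *
t=pickle.load(open("top0.pkl","rb"));s=pickle.load(open("scene0.pkl","rb"))
a=np.hstack([crop(t,250,185,95,72,5.2),crop(t,400,212,58,72,5.2)])[:, :800]
b=np.hstack([crop(t,135,200,100,50,4),crop(s,300,140,65,66,4)[:200],crop(s,140,260,54,66,4)[:200]])
print(a.shape,b.shape)
b=b[:,:800]
c=np.zeros((a.shape[0]+b.shape[0],800,3),np.uint8);c[:a.shape[0],:a.shape[1]]=a;c[a.shape[0]:,:b.shape[1]]=b
cv2.imwrite("pics/c1.png",c)
d=np.zeros((600,800,3),np.uint8)
e=crop(s,240,180,80,85,7);d[:e.shape[0],:e.shape[1]]=e
e=crop(s,140,260,56,70,4);d[:e.shape[0],560:784]=e[:,:224]
e=crop(s,300,140,60,66,4);d[300:300+e.shape[0],560:800]=e
cv2.imwrite("pics/c2.png",d)
E
```

```text
(374, 795, 3) (200, 876, 3)
```

View pics/c1.png

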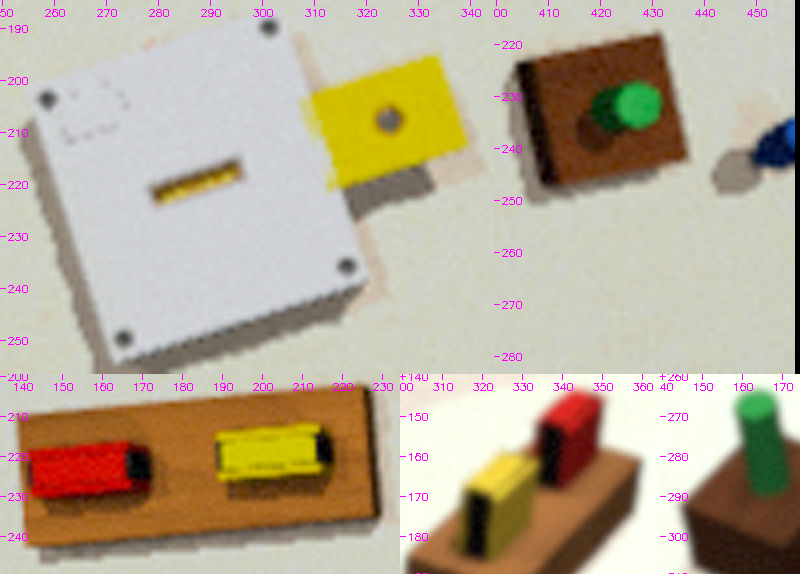

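View pics/c2.png

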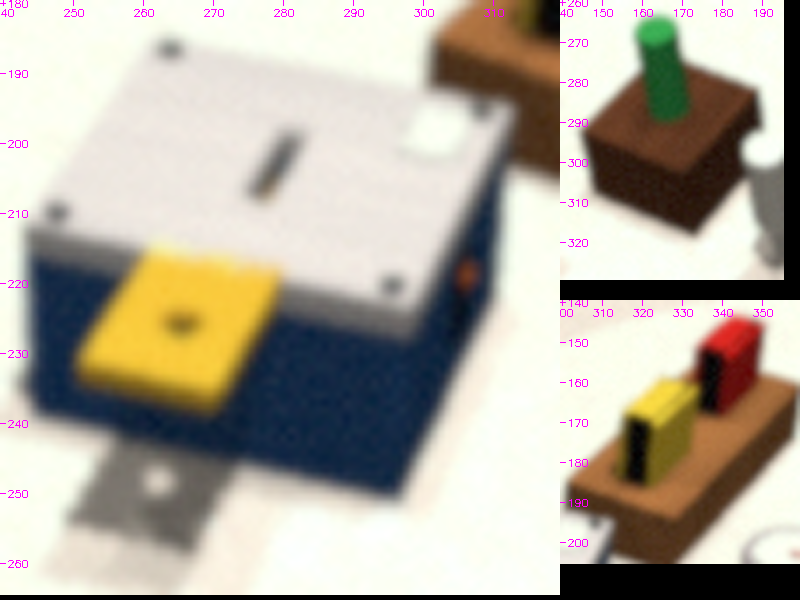

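```bash
cat > m.py <<'E'
from h import *
t=pickle.load(open("top0.pkl","rb"));s=pickle.load(open("scene0.pkl","rb"))
T=lambda X,Y:(X/5.2+249.5,Y/5.2+184.5); P=lambda X,Y:((X-494)/5.2+399.5,Y/5.2+211.5); R=lambda X,Y:(X/4+134.5,(Y-374)/4+199.5)
S=lambda X,Y:(X/7+239.5,Y/7+179.5)
S2=lambda X,Y:((X-560)/4+139.5,Y/4+259.5); S3=lambda X,Y:((X-560)/4+299.5,(Y-300)/4+139.5)
if __name__=="__main__":
    r=lambda p:np.round(p*1000,1)
    st=[T(*p) for p in((47,99),(269,27),(347,265),(124,338))]; ss=[S(*p) for p in((482,110),(392,286),(57,213),(170,49))]
    W=[]
    for n,f,q in(("top",t,st),("scene",s,ss)):
        w=np.array([atz(f,*p,.08) for p in q]);W.append(w);print(n,"screws",r(w).tolist(),"mean",r(w.mean(0)))
    print("slot",r(atz(t,*T(197,183),.08)),r(atz(s,*S(275,163),.08)),"ends",r(atz(t,*T(152,196),.08)),r(atz(t,*T(242,168),.08)))
    e=[atz(t,*T(389,120),.08),atz(s,*S(182,323),.08)];print("eye",r(e[0]),r(e[1]))
    print("pin top",r(atz(t,*P(640,105),.097)),r(atz(s,*S2(657,32),.097)))
    print("block",[r(atz(t,*P(*p),.045)).tolist() for p in((516,62),(660,34),(688,159),(548,186))])
    print("rack",[r(atz(t,*R(*p),.045)).tolist() for p in((18,418),(365,388),(378,515),(28,546))])
    print("lamp top",[r(atz(t,*R(*p),.095)).tolist() for p in((30,452),(128,444),(134,490),(36,497))])
E
python3 m.py
```

```text
top screws [[579.4, 92.0, 80.0], [611.9, -7.2, 80.0], [505.7, -42.1, 80.0], [472.9, 56.8, 80.0]] mean [542.5  24.9  80. ]
scene screws [[577.7, 97.4, 80.0], [611.0, -3.4, 80.0], [503.9, -38.7, 80.0], [471.0, 61.2, 80.0]] mean [540.9  29.1  80. ]
slot [541.9  24.7  80. ] [541.8  27.9  80. ] ends [536.1  44.7  80. ] [548.7   4.7  80. ]
eye [570.3 -60.7  80. ] [571.4 -59.2  80. ]
pin top [ 514.9 -292.9   97. ] [ 517.  -291.4   97. ]
block [[536.1, -249.8, 45.0], [549.0, -314.9, 45.0], [492.4, -326.6, 45.0], [479.8, -263.5, 45.0]]
rack [[565.0, 383.6, 45.0], [583.6, 173.9, 45.0], [507.5, 165.0, 45.0], [488.0, 375.5, 45.0]]
lamp top [[541.5, 360.1, 95.0], [546.3, 303.2, 95.0], [519.8, 299.1, 95.0], [515.6, 355.9, 95.0]]
```

>>> arm_command --steps '[{"spin": 0.164},{"spin": 0.164},{"spin": 0.164},{"spin": 0.164},{"spin": 0.164},{"tx": -58,"ty": 15},{"tx": -58,"ty": 15},{"tx": -58,"ty": 15},{"tx": -58,"ty": 15},{"tx": -58,"ty": 15},{"tx": -58,"ty": 15},{"tx": -58,"ty": 15}]' --jaw 0.4 --newtons 40

```text
schema error: expected keys tx, ty, tz, spin
```

>>> arm_command --steps '[{"tx": 0,"ty": 0,"tz": 0,"spin": 0.164},{"tx": 0,"ty": 0,"tz": 0,"spin": 0.164},{"tx": 0,"ty": 0,"tz": 0,"spin": 0.164},{"tx": 0,"ty": 0,"tz": 0,"spin": 0.164},{"tx": 0,"ty": 0,"tz": 0,"spin": 0.164},{"tx": -58,"ty": 15,"tz": 0,"spin": 0},{"tx": -58,"ty": 15,"tz": 0,"spin": 0},{"tx": -58,"ty": 15,"tz": 0,"spin": 0},{"tx": -58,"ty": 15,"tz": 0,"spin": 0},{"tx": -58,"ty": 15,"tz": 0,"spin": 0},{"tx": -58,"ty": 15,"tz": 0,"spin": 0},{"tx": -58,"ty": 15,"tz": 0,"spin": 0}]' --jaw 0.4 --newtons 40

```text
time: 1.6
tcp_pos: [0.4896, 0.2123, 0.2482]
tool_rot: [-180.0, -0.0, 108.2]
wrist_force: [1.0, 0.8, -0.2]
gripper_width: 0.051
```

>>> arm_command --steps '[{"tx": -54,"ty": -14.7,"tz": 6,"spin": 0},{"tx": -54,"ty": -14.7,"tz": 6,"spin": 0},{"tx": -54,"ty": -14.7,"tz": 6,"spin": 0},{"tx": -54,"ty": -14.7,"tz": 6,"spin": 0},{"tx": -54,"ty": -14.7,"tz": 6,"spin": 0},{"tx": -54,"ty": -14.7,"tz": 6,"spin": 0},{"tx": -54,"ty": -14.7,"tz": 6,"spin": 0},{"tx": -54,"ty": -14.7,"tz": 6,"spin": 0},{"tx": -54,"ty": -14.7,"tz": 6,"spin": 0},{"tx": 0,"ty": 0,"tz": 0,"spin": 0},{"tx": 0,"ty": 0,"tz": 0,"spin": 0}]'

```text
time: 2.98
tcp_pos: [0.5145, -0.2886, 0.1938]
tool_rot: [-180.0, -0.1, 108.1]
wrist_force: [0.0, 0.3, 0.7]
gripper_width: 0.0511
```

>>> arm_command --steps '[{"tx": -3.7,"ty": 0.4,"tz": 0,"spin": 0},{"tx": 0,"ty": 0,"tz": 30,"spin": 0},{"tx": 0,"ty": 0,"tz": 30,"spin": 0},{"tx": 0,"ty": 0,"tz": 30,"spin": 0},{"tx": 0,"ty": 0,"tz": 27,"spin": 0},{"tx": 0,"ty": 0,"tz": 0,"spin": 0},{"tx": 0,"ty": 0,"tz": 0,"spin": 0}]'

```text
time: 3.85
tcp_pos: [0.5171, -0.2921, 0.0783]
tool_rot: [179.9, 0.0, 108.2]
wrist_force: [0.8, -0.4, 0.5]
gripper_width: 0.051
```

>>> arm_command --steps '[{"tx": 0,"ty": 0,"tz": 0,"spin": 0},{"tx": 0,"ty": 0,"tz": 0,"spin": 0},{"tx": 0,"ty": 0,"tz": 0,"spin": 0},{"tx": 0,"ty": 0,"tz": 0,"spin": 0},{"tx": 0,"ty": 0,"tz": 0,"spin": 0}]' --jaw 1 --newtons 30

```text
time: 4.47
tcp_pos: [0.5169, -0.2926, 0.0783]
tool_rot: [179.9, 0.0, 108.2]
wrist_force: [-0.6, 1.5, 6.5]
gripper_width: 0.019
```

>>> arm_command --steps '[{"tx": 0,"ty": 0,"tz": -25,"spin": 0},{"tx": 0,"ty": 0,"tz": -25,"spin": 0},{"tx": 0,"ty": 0,"tz": -25,"spin": 0},{"tx": 0,"ty": 0,"tz": -25,"spin": 0},{"tx": 41,"ty": 24.7,"tz": 0,"spin": 0},{"tx": 41,"ty": 24.7,"tz": 0,"spin": 0},{"tx": 41,"ty": 24.7,"tz": 0,"spin": 0},{"tx": 41,"ty": 24.7,"tz": 0,"spin": 0},{"tx": 40,"ty": 24.7,"tz": 0,"spin": 0},{"tx": 0,"ty": 0,"tz": 8,"spin": 0},{"tx": 0,"ty": 0,"tz": 8,"spin": 0},{"tx": 0,"ty": 0,"tz": 0,"spin": 0}]'

```text
time: 5.98
tcp_pos: [0.5692, -0.0616, 0.1607]
tool_rot: [-179.9, 0.0, 108.0]
wrist_force: [0.3, -0.0, -1.9]
gripper_width: 0.0193
```

```bash
python3 - <<'E'
from workcell import monitor, imaging
from h import *
st=monitor.state();print(st["tcp_pos"],st["wrist_force"],st["gripper_width"])
f={}
for n in("scene","top"):
    f[n]=imaging.grab_frame(n)
pickle.dump((st,f),open("f1.pkl","wb"))
print([ (n,proj(f[n],np.array([.5705,-.060,.08]))) for n in f])
a=crop(f["scene"],225,155,75,100,6);b=crop(f["top"],285,170,57,57,6)
c=np.zeros((600,800,3),np.uint8);c[:600,:450]=a;c[:342,455:797]=b
cv2.imwrite("pics/c3.png",c)
E
```

```text
[ 0.56919622 -0.06158898  0.16068101] [ 0.2522901  -0.00747215 -1.89103427] 0.019273763713869966
[('scene', array([264.94377377, 225.6545966 ])), ('top', array([324.0021342 , 207.50283014]))]
```

View pics/c3.png

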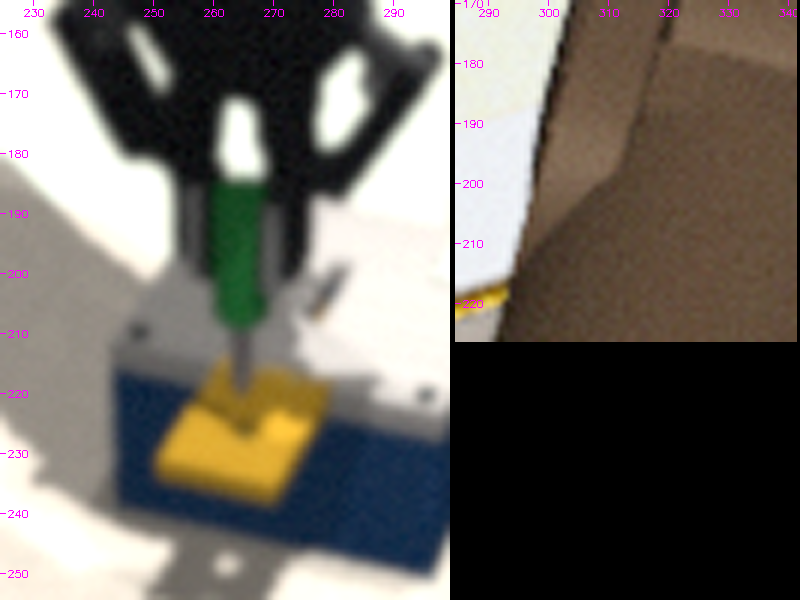

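```bash
python3 - <<'E'
from h import *
st,f=pickle.load(open("f1.pkl","rb"));s=f["scene"];p=st["tcp_pos"]
for dz in(-.0333,-.05,-.0683): print(dz,proj(s,p+[0,0,dz]))
J=np.array([proj(s,p+[0,0,-.0683]+d)-proj(s,p+[0,0,-.0683]) for d in np.eye(3)*.001]);print(J)
c=np.cos(np.radians(108.1));q=np.sin(np.radians(108.1))
print("toolx,y per mm",np.array([[c,q],[q,-c]])@J[:2])
for g in((570.3,-60.7),(571.4,-59.2)): print(proj(s,np.array([*g,80])/1000))
im=s["frame"].astype(int)
for v in range(205,224): print(v,im[v,258:272].sum(1))
E
```

```text
-0.0333 [264.06300729 207.75018389]
-0.05 [264.04330786 214.22953091]
-0.0683 [264.02220206 221.17144623]
[[ 0.36794013  0.1762881 ]
 [ 0.29174037 -0.22081083]
 [ 0.00114061 -0.37515898]]
toolx,y per mm [[ 0.16299348 -0.26465273]
 [ 0.44036973  0.09896389]]
[264.66840945 225.77485241]
[265.5034978  225.63611772]
205 [254 235 186 127 101 103 109 107 101  90  92 142 203 239]
206 [252 235 184 140 111 104 104  99 104  97 102 152 211 245]
207 [256 243 200 157 125 104 110 107 114 107 122 168 222 249]
208 [257 245 225 188 150 129 117 109 120 136 168 209 241 254]
209 [257 253 244 226 193 156 137 131 150 178 212 236 249 254]
210 [259 254 256 250 228 188 156 150 171 211 243 256 258 263]
211 [260 254 256 259 239 197 169 164 179 227 249 257 262 261]
212 [253 251 256 252 237 204 176 159 185 227 253 258 263 264]
213 [253 254 255 249 244 207 175 164 186 228 249 256 263 265]
214 [237 240 248 251 239 208 174 165 185 224 249 252 255 254]
215 [216 227 233 231 231 202 171 170 189 221 243 252 252 252]
216 [197 210 212 219 211 193 167 169 186 218 232 239 244 248]
217 [200 203 201 200 197 189 173 176 187 203 216 216 220 228]
218 [188 202 203 198 191 176 175 176 182 191 202 199 206 207]
219 [174 193 198 197 187 185 182 174 185 196 193 192 197 200]
220 [163 187 199 192 193 185 182 180 186 186 197 189 195 189]
221 [159 177 187 187 193 192 191 191 188 192 194 197 198 192]
222 [182 174 173 176 181 186 188 197 184 193 190 204 210 212]
223 [237 216 182 170 170 185 189 186 188 195 206 221 243 258]
```

The scene crop shows the pin shaft at u≈264.7, with its tip near v≈220, and the eye at (265.4, 225.8). The top view is hidden by the arm. I'll shift about 2 mm along tool y and probe gently.

>>> arm_command --steps '[{"tx": 0.3,"ty": 1.9,"tz": 0,"spin": 0},{"tx": 0,"ty": 0,"tz": 5,"spin": 0},{"tx": 0,"ty": 0,"tz": 5,"spin": 0},{"tx": 0,"ty": 0,"tz": 3,"spin": 0},{"tx": 0,"ty": 0,"tz": 2,"spin": 0},{"tx": 0,"ty": 0,"tz": 0,"spin": 0}]'

```text
time: 6.82
tcp_pos: [0.5717, -0.0592, 0.1462]
tool_rot: [-180.0, -0.0, 108.2]
wrist_force: [-0.2, -0.1, -1.7]
gripper_width: 0.0193
```

```bash
python3 - <<'E'
from workcell import monitor, imaging
from h import *
st=monitor.state();print(st["tcp_pos"],st["wrist_force"])
s=imaging.grab_frame("scene");pickle.dump((st,s),open("f2.pkl","wb"))
p=st["tcp_pos"];print(proj(s,p+[0,0,-.05]),proj(s,p+[0,0,-.0333]))
s0=pickle.load(open("scene0.pkl","rb"))
c=np.hstack([crop(s,245,190,40,45,10,5),crop(s0,245,190,40,45,10,5)])
cv2.imwrite("pics/c4.png",c)
E
```

```text
[ 0.57169799 -0.05919692  0.14615512] [-0.23592138 -0.13030464 -1.74568657]
[265.64815103 219.66565892] [265.68493916 213.30809519]
```

View pics/c4.png

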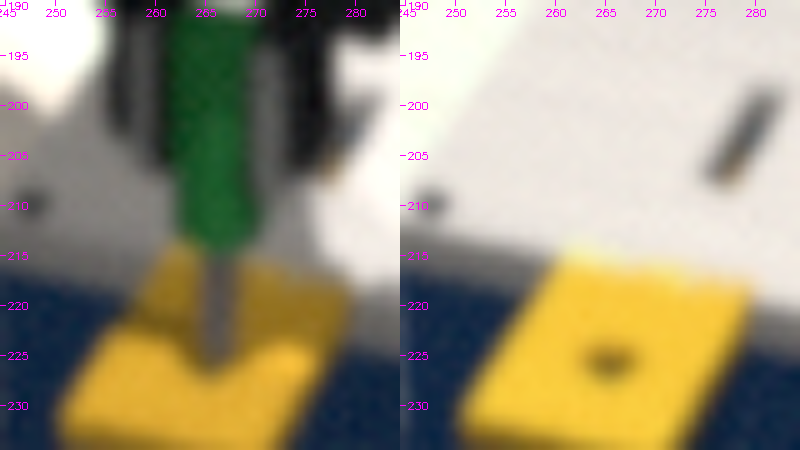

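The shaft is at u≈266.3 and the eye at u≈265.6, so I moved too far right. I'll correct and keep lowering.

>>> arm_command --steps '[{"tx": -1.0,"ty": -1.2,"tz": 0,"spin": 0},{"tx": 0,"ty": 0,"tz": 0,"spin": 0},{"tx": 0,"ty": 0,"tz": 3,"spin": 0},{"tx": 0,"ty": 0,"tz": 0,"spin": 0}]'

```text
time: 7.38
tcp_pos: [0.5708, -0.0604, 0.143]
tool_rot: [-180.0, -0.0, 108.2]
wrist_force: [-0.1, 0.7, -0.4]
gripper_width: 0.0192
```

>>> arm_command --steps '[{"tx": 0,"ty": 0,"tz": 2,"spin": 0},{"tx": 0,"ty": 0,"tz": 0,"spin": 0}]'

```text
time: 7.62
tcp_pos: [0.5708, -0.0604, 0.1411]
tool_rot: [-180.0, -0.0, 108.2]
wrist_force: [0.7, -1.0, -0.6]
gripper_width: 0.0193
```

>>> arm_command --steps '[{"tx": 0,"ty": 0,"tz": 4,"spin": 0},{"tx": 0,"ty": 0,"tz": 4,"spin": 0},{"tx": 0,"ty": 0,"tz": 4,"spin": 0},{"tx": 0,"ty": 0,"tz": 0,"spin": 0}]'

```text
time: 8.12
tcp_pos: [0.5707, -0.0605, 0.1289]
tool_rot: [-180.0, -0.0, 108.2]
wrist_force: [-0.6, -0.1, -0.4]
gripper_width: 0.0193
```

>>> arm_command --steps '[{"tx": 0,"ty": 0,"tz": 4,"spin": 0},{"tx": 0,"ty": 0,"tz": 4,"spin": 0},{"tx": 0,"ty": 0,"tz": 4,"spin": 0},{"tx": 0,"ty": 0,"tz": 2,"spin": 0},{"tx": 0,"ty": 0,"tz": 0,"spin": 0}]'

```text
time: 8.75
tcp_pos: [0.5709, -0.0605, 0.1151]
tool_rot: [-180.0, -0.0, 108.2]
wrist_force: [0.8, 0.3, -0.1]
gripper_width: 0.0192
```

>>> arm_command --steps '[{"tx": 0,"ty": 0,"tz": 2,"spin": 0},{"tx": 0,"ty": 0,"tz": 0,"spin": 0}]'

```text
time: 9.0
tcp_pos: [0.5711, -0.0605, 0.1134]
tool_rot: [180.0, 0.0, 108.2]
wrist_force: [0.6, 1.0, -0.8]
gripper_width: 0.0193
```

>>> arm_command --steps '[{"tx": 0,"ty": 0,"tz": 1,"spin": 0},{"tx": 0,"ty": 0,"tz": 0,"spin": 0}]'

```text
time: 9.25
tcp_pos: [0.5712, -0.0606, 0.1133]
tool_rot: [179.9, -0.0, 108.2]
wrist_force: [-3.7, 0.3, 10.9]
gripper_width: 0.0191
```

>>> arm_command --steps '[{"tx": 0,"ty": 0,"tz": 0,"spin": 0},{"tx": 0,"ty": 0,"tz": 0,"spin": 0},{"tx": 0,"ty": 0,"tz": 0,"spin": 0},{"tx": 0,"ty": 0,"tz": 0,"spin": 0},{"tx": 0,"ty": 0,"tz": -10,"spin": 0},{"tx": 0,"ty": 0,"tz": -20,"spin": 0},{"tx": 0,"ty": 0,"tz": -30,"spin": 0},{"tx": 0,"ty": 0,"tz": -40,"spin": 0},{"tx": 0,"ty": 0,"tz": 0,"spin": 0}]' --jaw 0.4

```text
time: 10.38
tcp_pos: [0.5728, -0.061, 0.216]
tool_rot: [179.7, 0.1, 108.1]
wrist_force: [-0.2, 0.3, 0.2]
gripper_width: 0.0512
```

>>> arm_command --steps '[{"tx": 54.8,"ty": 11.7,"tz": 0,"spin": 0},{"tx": 54.8,"ty": 11.7,"tz": 0,"spin": 0},{"tx": 54.8,"ty": 11.7,"tz": 0,"spin": 0},{"tx": 54.8,"ty": 11.7,"tz": 0,"spin": 0},{"tx": 54.8,"ty": 11.7,"tz": 0,"spin": 0},{"tx": 54.8,"ty": 11.7,"tz": 0,"spin": 0},{"tx": 54.8,"ty": 11.7,"tz": 0,"spin": 0},{"tx": 0,"ty": 0,"tz": 0,"spin": 0.115},{"tx": 0,"ty": 0,"tz": 0,"spin": 0.115},{"tx": 0,"ty": 0,"tz": 0,"spin": 0},{"tx": 0,"ty": 0,"tz": 0,"spin": 0}]' --jaw 0.35

```text
time: 11.75
tcp_pos: [0.5291, 0.3293, 0.2121]
tool_rot: [-180.0, 0.0, 95.1]
wrist_force: [0.0, 0.5, -1.0]
gripper_width: 0.0556
```

```bash
python3 - <<'E'
from workcell import monitor, imaging
from h import *
st=monitor.state();print(st["tcp_pos"],st["tool_rot"])
f={n:imaging.grab_frame(n) for n in("scene","top")};pickle.dump((st,f),open("f3.pkl","wb"))
s,t=f["scene"],f["top"]
c=np.zeros((600,800,3),np.uint8)
c[:,:400]=crop(s,240,170,80,120,5)[:,:400]
c[:300,400:]=crop(s,300,120,80,60,5)
c[300:,400:]=crop(t,290,180,80,60,5)
cv2.imwrite("pics/c5.png",c)
E
```

```text
[0.52913908 0.32930913 0.21210089] [-1.79982105e+02  1.48551992e-02  9.51096069e+01]
```

View pics/c5.png

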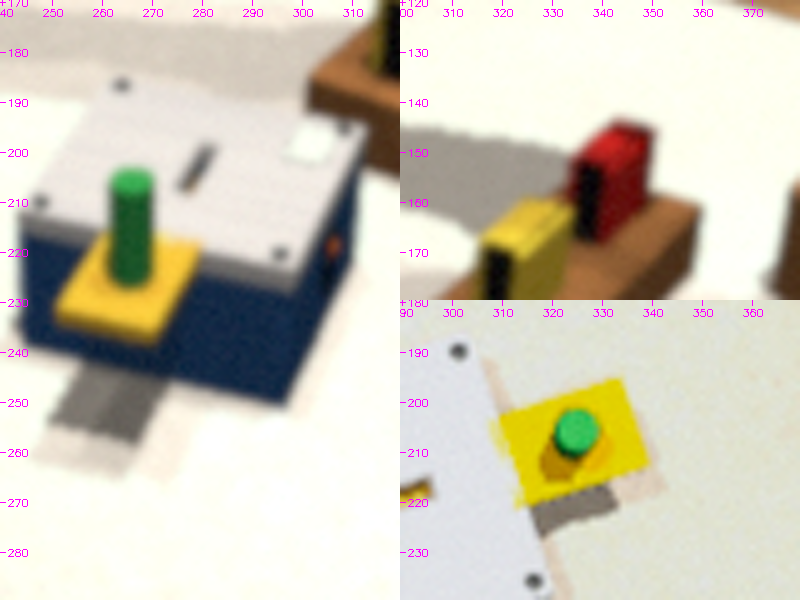

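The pin is home: its handle sits upright on the lug in both views, with its top at (266,205) in the scene view. Now the lamp.

>>> arm_command --steps '[{"tx": 0.3,"ty": 2.7,"tz": 0,"spin": 0},{"tx": 0,"ty": 0,"tz": 30,"spin": 0},{"tx": 0,"ty": 0,"tz": 30,"spin": 0},{"tx": 0,"ty": 0,"tz": 30,"spin": 0},{"tx": 0,"ty": 0,"tz": 25,"spin": 0},{"tx": 0,"ty": 0,"tz": 20,"spin": 0},{"tx": 0,"ty": 0,"tz": 0,"spin": 0},{"tx": 0,"ty": 0,"tz": 0,"spin": 0}]'

```text
time: 12.85
tcp_pos: [0.5326, 0.3302, 0.0781]
tool_rot: [179.9, -0.0, 95.0]
wrist_force: [-0.0, -0.7, 0.7]
gripper_width: 0.0552
```

>>> arm_command --steps '[{"tx": 0,"ty": 0,"tz": 0,"spin": 0},{"tx": 0,"ty": 0,"tz": 0,"spin": 0},{"tx": 0,"ty": 0,"tz": 0,"spin": 0},{"tx": 0,"ty": 0,"tz": 0,"spin": 0},{"tx": 0,"ty": 0,"tz": 0,"spin": 0}]' --jaw 1 --newtons 60

```text
time: 13.48
tcp_pos: [0.5325, 0.3305, 0.0784]
tool_rot: [179.9, -0.1, 95.0]
wrist_force: [-0.6, -0.7, 6.6]
gripper_width: 0.0272
```

>>> arm_command --steps '[{"tx": 0,"ty": 0,"tz": -15,"spin": 0},{"tx": 0,"ty": 0,"tz": -30,"spin": 0},{"tx": 0,"ty": 0,"tz": -40,"spin": 0},{"tx": 0,"ty": 0,"tz": -40,"spin": 0},{"tx": 0,"ty": 0,"tz": 0,"spin": -0.115},{"tx": 0,"ty": 0,"tz": 0,"spin": -0.114},{"tx": -48.7,"ty": -14.2,"tz": 0,"spin": 0},{"tx": -48.7,"ty": -14.2,"tz": 0,"spin": 0},{"tx": -48.7,"ty": -14.2,"tz": 0,"spin": 0},{"tx": -48.7,"ty": -14.2,"tz": 0,"spin": 0},{"tx": -48.7,"ty": -14.2,"tz": 0,"spin": 0},{"tx": -48.7,"ty": -14.2,"tz": 0,"spin": 0}]'

```text
time: 14.98
tcp_pos: [0.5415, 0.0242, 0.2033]
tool_rot: [180.0, -0.0, 108.1]
wrist_force: [1.2, -0.1, -1.3]
gripper_width: 0.0272
```

>>> arm_command --steps '[{"tx": 0,"ty": 0,"tz": 15,"spin": 0},{"tx": 0,"ty": 0,"tz": 15,"spin": 0},{"tx": 0,"ty": 0,"tz": 0,"spin": 0},{"tx": 0,"ty": 0,"tz": 0,"spin": 0}]'

```text
time: 15.48
tcp_pos: [0.5418, 0.027, 0.1724]
tool_rot: [-180.0, -0.0, 108.2]
wrist_force: [-0.3, 0.6, -1.2]
gripper_width: 0.0272
```

>>> arm_command --steps '[{"tx": -1.0,"ty": 0.7,"tz": 0,"spin": 0},{"tx": 0,"ty": 0,"tz": 6,"spin": 0},{"tx": 0,"ty": 0,"tz": 6,"spin": 0},{"tx": 0,"ty": 0,"tz": 0,"spin": 0}]'

```text
time: 15.98
tcp_pos: [0.5422, 0.0251, 0.1596]
tool_rot: [-179.9, -0.0, 108.1]
wrist_force: [0.3, -0.2, -0.7]
gripper_width: 0.0275
```

```bash
python3 - <<'E'
from workcell import monitor, imaging
from h import *
st=monitor.state();print(st["tcp_pos"],st["tool_rot"],st["wrist_force"])
s=imaging.grab_frame("scene");pickle.dump((st,s),open("f4.pkl","wb"))
s0=pickle.load(open("scene0.pkl","rb"))
c=np.hstack([crop(s,250,165,50,60,8),crop(s0,250,165,50,60,8)])
cv2.imwrite("pics/c6.png",c)
p=st["tcp_pos"];a=np.radians(st["tool_rot"][2]);X=np.array([np.cos(a),np.sin(a),0]);Y=np.array([np.sin(a),-np.cos(a),0])
for n,dz,hx,hy in(("foot end",-.0734,15,1.5),("foot",-.0674,18,3),("head bottom",-.0334,30,14)):
    print(n,p[2]+dz,[np.round(proj(s,p+[0,0,dz]+X*i*hx/1e3+Y*j*hy/1e3),1).tolist() for i in(-1,1) for j in(-1,1)])
d=p+[0,0,-.0734];print([ (proj(s,d+e*.001)-proj(s,d)).round(3) for e in(X,Y,np.array([0,0,1]))])
E
```

```text
[0.54221774 0.02510031 0.15964279] [-1.79931414e+02 -9.69660125e-03  1.08098431e+02] [ 0.27811718 -0.1693889  -0.72502043]
foot end 0.08624279031387176 [[275.5, 204.5], [276.8, 204.8], [279.7, 197.6], [280.9, 197.9]]
foot 0.09224279031387177 [[274.5, 202.9], [277.0, 203.4], [279.6, 194.7], [282.0, 195.2]]
head bottom 0.12624279031387176 [[268.2, 192.1], [280.3, 194.6], [277.1, 178.8], [288.6, 181.1]]
[array([ 0.14 , -0.229]), array([0.411, 0.086]), array([ 0.009, -0.359])]
```

View pics/c6.png

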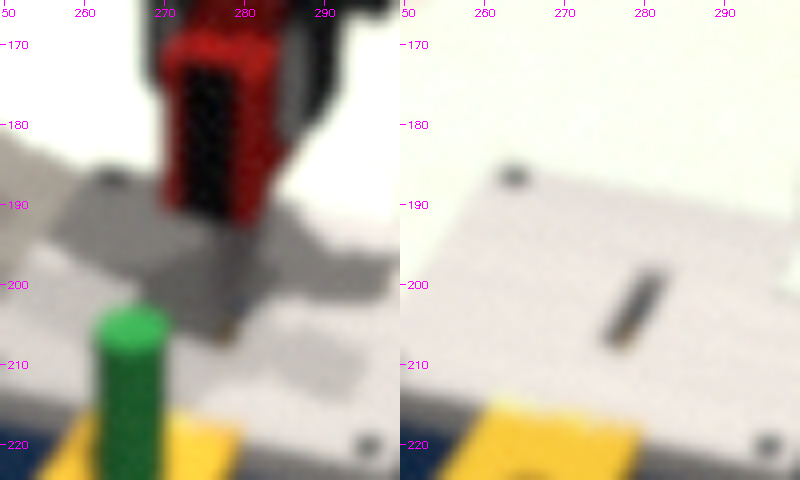

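The lamp's foot hangs just over the slot. The slot's near end shows at (277.5,207) and the bottom corners of the head at (269.8,190.1) and (280.1,192.5). It needs about 1 mm along tool y, then a gentle probe.

>>> arm_command --steps '[{"tx": -0.4,"ty": 1.0,"tz": 0,"spin": 0},{"tx": 0,"ty": 0,"tz": 3,"spin": 0},{"tx": 0,"ty": 0,"tz": 3,"spin": 0},{"tx": 0,"ty": 0,"tz": 2,"spin": 0},{"tx": 0,"ty": 0,"tz": 2,"spin": 0},{"tx": 0,"ty": 0,"tz": 0,"spin": 0}]'

```text
time: 16.77
tcp_pos: [0.5437, 0.025, 0.1502]
tool_rot: [-180.0, -0.0, 108.1]
wrist_force: [-0.8, -0.0, -0.8]
gripper_width: 0.0275
```

Nose nominally at z=0.0768 with no force. I'll continue.

>>> arm_command --steps '[{"tx": 0,"ty": 0,"tz": 2,"spin": 0},{"tx": 0,"ty": 0,"tz": 1,"spin": 0},{"tx": 0,"ty": 0,"tz": 0,"spin": 0}]'

```text
time: 17.15
tcp_pos: [0.5437, 0.0251, 0.1473]
tool_rot: [-180.0, -0.0, 108.1]
wrist_force: [0.1, 0.9, -0.8]
gripper_width: 0.0272
```

>>> arm_command --steps '[{"tx": 0,"ty": 0,"tz": 1,"spin": 0},{"tx": 0,"ty": 0,"tz": 1,"spin": 0},{"tx": 0,"ty": 0,"tz": 0,"spin": 0}]'

```text
time: 17.52
tcp_pos: [0.5434, 0.0249, 0.1453]
tool_rot: [-180.0, -0.0, 108.1]
wrist_force: [-1.5, -1.2, -0.6]
gripper_width: 0.0275
```

>>> arm_command --steps '[{"tx": 0,"ty": 0,"tz": 2,"spin": 0},{"tx": 0,"ty": 0,"tz": 1,"spin": 0},{"tx": 0,"ty": 0,"tz": 0,"spin": 0}]'

```text
time: 17.9
tcp_pos: [0.5434, 0.0251, 0.1419]
tool_rot: [-180.0, -0.0, 108.1]
wrist_force: [-2.2, -0.0, -2.3]
gripper_width: 0.027
```

>>> arm_command --steps '[{"tx": 0,"ty": 0,"tz": 2,"spin": 0},{"tx": 0,"ty": 0,"tz": 2,"spin": 0},{"tx": 0,"ty": 0,"tz": 0,"spin": 0}]'

```text
time: 18.27
tcp_pos: [0.5434, 0.025, 0.138]
tool_rot: [-180.0, -0.0, 108.1]
wrist_force: [-1.5, -1.3, -2.8]
gripper_width: 0.0274
```

>>> arm_command --steps '[{"tx": 0,"ty": -0.4,"tz": 0,"spin": 0},{"tx": 0,"ty": 0,"tz": 3,"spin": 0},{"tx": 0,"ty": 0,"tz": 3,"spin": 0},{"tx": 0,"ty": 0,"tz": 3,"spin": 0},{"tx": 0,"ty": 0,"tz": 0,"spin": 0}]'

```text
time: 18.9
tcp_pos: [0.5434, 0.025, 0.129]
tool_rot: [-180.0, -0.0, 108.1]
wrist_force: [-1.8, -0.7, -1.8]
gripper_width: 0.0272
```

>>> arm_command --steps '[{"tx": 0,"ty": 0,"tz": 3,"spin": 0},{"tx": 0,"ty": 0,"tz": 3,"spin": 0},{"tx": 0,"ty": 0,"tz": 3,"spin": 0},{"tx": 0,"ty": 0,"tz": 3,"spin": 0},{"tx": 0,"ty": 0,"tz": 0,"spin": 0}]'

```text
time: 19.52
tcp_pos: [0.5434, 0.0249, 0.1173]
tool_rot: [180.0, -0.0, 108.1]
wrist_force: [-4.2, -0.3, 3.3]
gripper_width: 0.027
```

>>> arm_command --steps '[{"tx": 0,"ty": -0.3,"tz": 2,"spin": 0},{"tx": 0,"ty": 0,"tz": 1.5,"spin": 0},{"tx": 0,"ty": 0,"tz": 0,"spin": 0},{"tx": 0,"ty": 0,"tz": 0,"spin": 0}]'

```text
time: 20.02
tcp_pos: [0.5433, 0.0249, 0.1141]
tool_rot: [180.0, -0.0, 108.1]
wrist_force: [-4.3, -1.4, 5.4]
gripper_width: 0.027
```

>>> arm_command --steps '[{"tx": 0,"ty": 0,"tz": 1.0,"spin": 0},{"tx": 0,"ty": 0,"tz": 0,"spin": 0},{"tx": 0,"ty": 0,"tz": 0,"spin": 0}]'

```text
time: 20.4
tcp_pos: [0.5434, 0.0248, 0.1133]
tool_rot: [180.0, -0.0, 108.1]
wrist_force: [-4.7, -1.3, 8.5]
gripper_width: 0.0273
```

>>> arm_command --steps '[{"tx": 0,"ty": 0,"tz": 1.0,"spin": 0},{"tx": 0,"ty": 0,"tz": 0,"spin": 0},{"tx": 0,"ty": 0,"tz": 0,"spin": 0}]'

```text
time: 20.78
tcp_pos: [0.5434, 0.0248, 0.1133]
tool_rot: [179.9, -0.0, 108.1]
wrist_force: [-9.9, -0.7, 21.8]
gripper_width: 0.027
```

```bash
python3 - <<'E'
from workcell import monitor, imaging
from h import *
st=monitor.state();print(st["tcp_pos"],st["tool_rot"],st["wrist_force"],st["torque"])
s=imaging.grab_frame("scene");t=imaging.grab_frame("top")
cv2.imwrite("pics/c7.png",np.hstack([crop(s,235,150,100,115,5)[:,:500],cv2.resize(crop(t,150,150,200,115,1),None,fx=1,fy=5)[:, :1]])[:,:500])
big=np.zeros((575,800,3),np.uint8);big[:,:500]=crop(s,235,150,100,115,5);q=cv2.resize(cv2.convertScaleAbs(s["frame"][:,:,::-1],alpha=1.5),(300,225));big[:225,500:]=q
big[230:455,500:]=cv2.resize(cv2.convertScaleAbs(t["frame"][:,:,::-1],alpha=1.5),(300,225))
cv2.imwrite("pics/c7.png",big)
E
```

```text
[0.54336187 0.02484742 0.11330481] [ 1.79925213e+02 -3.97725451e-02  1.08091716e+02] [-9.91964387 -0.69502068 21.7813429 ] [-0.19877485  2.18929675  0.07830041]
```

View pics/c7.png

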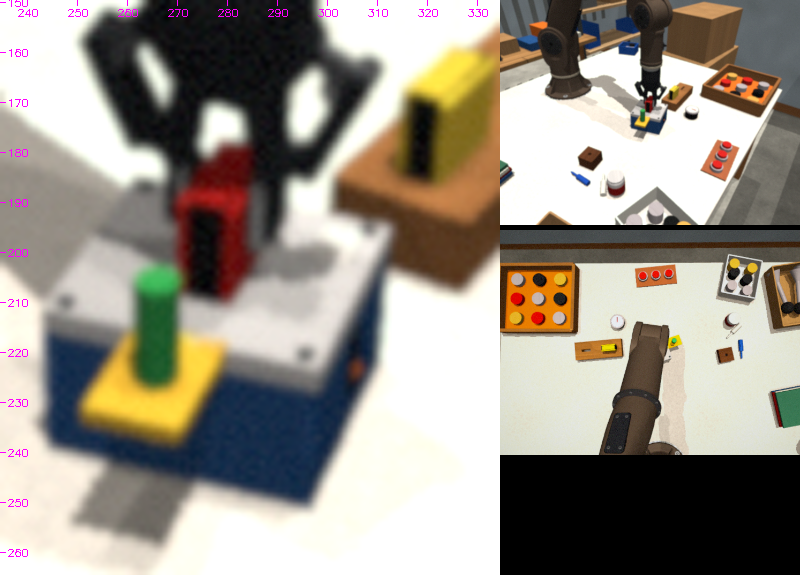

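The lamp is seated: z stopped at 0.1133 while the force rose to 22 N, and the pointer moved down. The blue and grey spare pins now look toppled, so I'll check when that happened.

```bash
python3 - <<'E'
from h import *
from workcell import imaging,monitor
print(monitor.state()["tcp_pos"],monitor.state()["wrist_force"])
F=[pickle.load(open("scene0.pkl","rb")),pickle.load(open("f1.pkl","rb"))[1]["scene"],pickle.load(open("f3.pkl","rb"))[1]["scene"],imaging.grab_frame("scene")]
C=[crop(f,110,250,130,97,3) for f in F]
cv2.imwrite("pics/c8.png",np.vstack([np.hstack(C[:2]),np.hstack(C[2:])]))
E
```

```text
[0.54337588 0.02482376 0.11331884] [-9.97892295 -1.31820001 21.62969217]
```

View pics/c8.png

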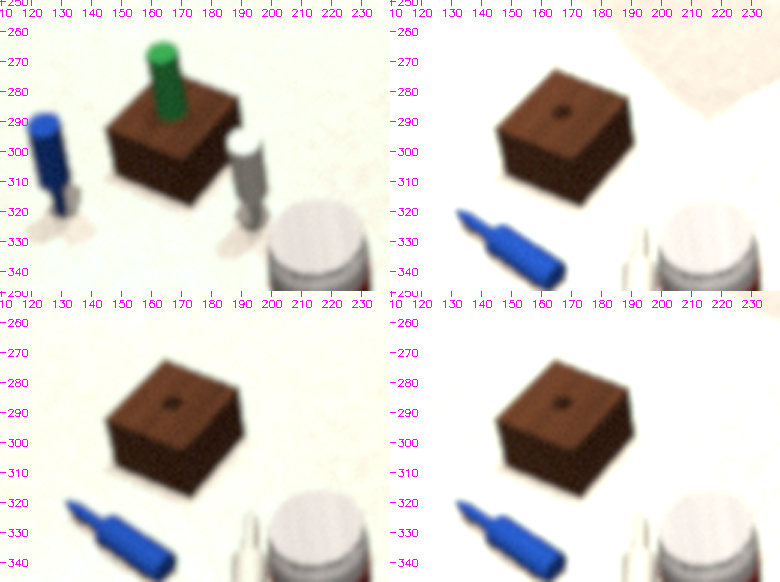

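```bash
python3 - <<'E'
from workcell import bot,monitor
s=monitor.state();print(s["time"],s["tcp_pos"],s["wrist_force"],s["gripper_width"])
print(bot.job_done())
E
```

```text
20.925 [0.54333048 0.02485394 0.11329579] [-9.66433015 -1.35189207 21.30681405] 0.027169988170105238
the job is handed in; nothing more can be done
None
```

I put the green pin home in the lug's eye and let go of it. I then pushed the red lamp through the window and handed the job in at 20.9 s, still gripping it and holding it down.

- **Pin:** it met the lug at TCP height 0.1133 m, exactly the expected height. After release, both cameras showed its handle upright on the lug.
- **Lamp:** the descent stopped hard at TCP height 0.1133 m, against 0.1134 m expected for the head flat on the plate. The push was then about 22 N, and the orange pointer had moved down. The gripper was upright to within 0.1° and the opening was 27 mm on the 28 mm head. About 10 N of sideways force remained as I pressed.
- **Left alone:** the amber lamp, gauge and red tin look unmoved in the last pictures.
- **Did not go cleanly:** the blue and grey-white spare pins, which stood on their noses near the block, fell over before the first picture after the pin was lifted. Both are still on the table. I planned clearance around them and felt no contact force, but I did not see what tipped them.

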